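# Feel the end float of a burnisher spindle and centre it

### The arm

A 7-joint arm with a two-finger parallel gripper is mounted at the origin on a cart in front of the work surface, level with it; the furniture and walls round the work are solid. World frame = base frame: x ahead of the robot, y to its left, z up, the work surface at z = 0. Lengths are in mm, angles in rad, forces in N, time in s.
With the tool pointing down it reaches from about 425 to 825 mm from the base axis. Payload 3.6 kg.
Tool frame: the origin (TCP) lies midway between the tips of the shut fingers; the grasp point (between the pads) lies 19 mm behind it; x points along the fingers, y is the direction in which the jaws open and shut, and the axes are right-handed (so a half turn about x gives the same grasp; the last joint's range is limited). The gripper opens to 93 mm and grips with 3 to 60 N. Pads are 15 mm wide; open, the fingers measure 128 mm over their backs; the gripper's body (75 mm by 188 mm) begins 65 mm behind the grasp point.
Start: joints at [1.308, 0.615, -0.013, 1.423, 0.008, 1.103, -0.04], TCP at [151.868, -631.979, 218.64] pointing down, gripper open.
Joint ranges: [-3.12, 3.12], [-0.3, 2.06], [-1.34, 1.32], [0.26, 2.42], [-1.36, 4.5], [0.01, 1.98], [-2.84, 2.84]. Speed limits (rad/s): [2.79, 2.79, 3.14, 3.14, 3.14, 3.14, 3.14].

### API

Orientations are given as [roll, pitch, yaw] about the fixed x, y, z axes, in that order (R = Rz(yaw) Ry(pitch) Rx(roll)).
In Python, from plant import telemetry, get_image, calibration, robot, outline_of gives the robot as it stands.
- The arm moves only by the tool servo_tool, never from a script. Its argument "moves" is a list that holds one entry, the list of rows, each a list of 7 numbers: the shift along the tool's x, y, z in mm, then the turn, a rotation vector about the tool's x, y, z in degrees, then the closure, from 0 (fully open) to 1 (shut). In form: [[[dx, dy, dz, ax, ay, az, grip], ...]]. A call has exactly 8 rows; each row is the pose to reach, as a shift and turn from the pose commanded when the call began, along the tool's axes at that moment; what a row does not reach only later rows make up. A row lasts 1/10 s, in which the tool goes at most 50 mm and 8.59 degrees, less where a joint would pass 70% of its speed; a pose out of reach is approached as far as the arm can. A call with a gripper value outside its range is refused whole. The fingers move at their own pace and stop on an object; the grip force is fixed at half the most. Time passes only in rows, so rows that repeat a pose let the fingers close, or fill a call up. It gives the time, the measured TCP pose, the force and the opening at its end, in the units of the state.
- telemetry.state(): the state, without advancing time (a new reading comes with each control period).
- get_image(name): name is "scene" or "top" or "wrist"; returns the picture (400x640x3 uint8, blue, green, red); there is no depth.
- calibration(name): a dict with "vfov" (degrees; the focal length in pixels is half the picture's height over the tangent of half this angle, whatever the lens; pixels are square), "cx", "cy" (the principal point, pixels), "pose" (4x4, takes a point from camera to world coordinates). Camera axes: x right, y up, looking along -z (the intrinsics and any distortion apply to the point x, -y, -z); pixel columns grow to the right and rows downward; lengths in mm; the calibration is good to about 2 mm. The wrist camera is an equidistant fisheye: a pixel r from the principal point sees the ray r / f radians off the axis. A picture is of the moment at which its call begins: read the wrist's pose just before it. calibration takes no time and is no camera call; for the wrist camera it gives the pose at the moment of the call.
- robot.close_job(): hands the job in, once; it reports no verdict.
Trained networks look in the newest picture that a camera, given by its name, has taken for a name from the list of things; names that differ only in an ending like _2 or _b are one class to them, and where a whole thing is asked for, a point or a joint stands for the part that bears it (a point fixed in the world has none). Each returns a list of dicts, best first, with "p" (0 to 1); they miss things now and then, are a little off and sometimes report something else, mostly with a low value. They report only what shows in the picture. A call takes as long as a camera call.
- outline_of(query, camera): "mask" (400x640 bool, what is visible of it) and "position" ([column, row] in pixels, amid what is visible of it).
The state is a dict: "clock": time; "joint_pos": joint angles; "dq": joint speeds; "tau": joint torques, N m; "eef_pos": TCP position; "eef_rot": TCP orientation; "force": force on the tool from outside, world axes, zero at the start; "moment": the same for the moment, N m; "finger_gap": opening from 0.0 (shut) to 1.0 (fully open).
Only numpy, scipy, OpenCV 4.12 (cv2) and the standard library are available. Lean on these libraries where they do the work, as an engineer would, in place of code of your own. Each camera call takes 0.05 s, during which the arm holds its last target.

### The job

Check the end float of the burnisher's spindle: push its wooden head all the way in until the shaft stops against the bearing, then draw it all the way out until it stops the other way. Finally leave the shaft halfway between its two stops, let go, and leave the jar, the spool and the tape measure where they are.

Things in the scene. Friction and masses are not known exactly. Their poses are not given: they have to be found in the camera images.
- burnisher: Burnisher fixed to the bench: dark base plate 110x215x12 mm, two green bearings (tops 109 mm high), level shaft 85 mm above the bench, pulley between, grey end cap at one end, wooden head at the other. Origin: on the bench below the shaft, 65 mm behind the front bearing's outer face. Its y axis runs along the shaft from wooden head to end cap, z up.
- spindle (a joint): Slide of the shaft along its axis, m: grows as the head is pushed in (+y of the burnisher), falls as it is drawn out. 0 is halfway between the stops, which are at +0.018 (in) and -0.018 (out): there the 64 mm hub of the pulley meets a bearing (they stand 100 mm apart). About 2.5 N of friction; it stays where it is left.
- head_face (a point): Centre of the flat free end face of the wooden head, on the shaft axis. The head is a grooved cylinder 54 mm in diameter, 60 mm long; pressing this face along the burnisher's +y pushes the shaft in.
- head_back (a point): Centre of the head's flat back face (54 mm), on the shaft axis, facing the front bearing. Behind it is bare shaft, 16 mm in diameter, so fingers lowered astride the shaft can pull on this face. Bare length from head to bearing: 63 mm at spindle 0, 45 mm fully in, 81 mm fully out.
- dye_jar: Bystander: teal screw-cap jar, 43 mm wide, 50 mm high, standing loose on the bench; origin at its underside.
- spool: Bystander: thread spool with light thread, about 36 x 55 x 70 mm, standing loose on the bench; origin at its underside.
- tape_measure: Bystander: yellow pocket tape measure, 32 x 83 x 68 mm, standing loose on the bench on its narrow side; origin at its underside.

How it is judged (in metres and radians):
On the way, in this order (a step that is already met when the one before it is completed fails the run):
1. the shaft is pushed fully in, within 2 mm of its inner stop (value of joint spindle above 0.016 m), for 0.2 s.
2. then the shaft is drawn fully out, within 2 mm of its outer stop (value of joint spindle below -0.016 m), for 0.2 s.
At the end, for the whole second after the job is handed in: After having been fully in and then fully out, the shaft rests halfway between its stops, within 5 mm, and is still (value of joint spindle between -0.005 and 0.005 m and velocity of joint spindle between -0.005 and 0.005 m/s); the robot touches nothing.
It fails at once if the jar, the spool or the tape measure is shifted by more than 30 mm (distance of any of dye_jar, spool, tape_measure from where it was at the start of the episode above 0.03 m).
It also fails if it takes over 54 s, if anything falls off the work surface, if the arm or the gripper's body presses on something with over 40 N, if the wrist force passes 120 N, or if a joint passes its speed limit or range.

## Working session

There is one attempt and no reset: what is moved stays moved. The work goes in short steps, Python scripts to look and compute and a tool call to move; the robot and the scene stay as the last step left them, time stands still between calls to the robot, and variables do not carry over. Pictures are saved under pics/ and viewed, and the job is handed in when it is done.

Besides the shell and the picture viewer there is one more tool, called after "Call:" as a command line: name --argument value ..., lists and objects as JSON in quotes. servo_tool: Moves the arm, as the interface text tells. Its arguments: {"type":"object","properties":{"moves":{"type":"array"}},"required":["moves"]}

```bash
mkdir -p pics; ls
python3 - <<'E'
from plant import telemetry,get_image,calibration
import cv2,numpy as np
s=telemetry.state();print({k:np.round(v,3).tolist() for k,v in s.items()})
for n in("scene","top"):
    cv2.imwrite(f"pics/{n}0.png",get_image(n));c=calibration(n);print(n,c["vfov"],c["cx"],c["cy"],np.round(c["pose"],3).tolist(),[k for k in c])
E
```

```text
pics
{'clock': 0.0, 'joint_pos': [1.308, 0.616, -0.013, 1.425, 0.008, 1.103, -0.04], 'dq': [-0.001, 0.001, -0.001, -0.001, -0.001, 0.002, 0.0], 'tau': [-0.001, -45.894, 0.209, -16.574, -0.061, 0.021, 0.0], 'eef_pos': [151.7, -631.235, 217.492], 'eef_rot': [-1.562, 1.568, 1.816], 'force': [-0.236, -0.811, -0.476], 'moment': [-0.01, -0.04, -0.021], 'finger_gap': 0.997}
scene 42.14441860746485 318.7523661939963 197.65449401248858 [[-0.582, 0.525, -0.621, -108.811], [-0.813, -0.385, 0.437, 440.773], [-0.01, 0.759, 0.651, 814.634], [0.0, 0.0, 0.0, 1.0]] ['vfov', 'cx', 'cy', 'pose']
top 42.10261332136796 326.77290741115627 196.91441133938693 [[-0.018, 0.997, -0.072, 519.248], [-1.0, -0.017, 0.012, -63.175], [0.011, 0.073, 0.997, 1311.84], [0.0, 0.0, 0.0, 1.0]] ['vfov', 'cx', 'cy', 'pose']
```

View pics/scene0.png

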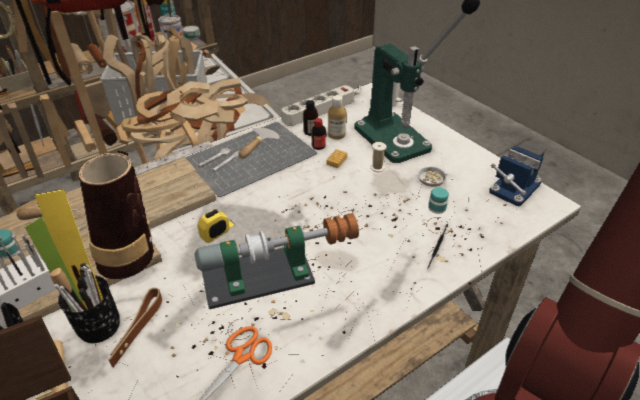

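View pics/top0.png

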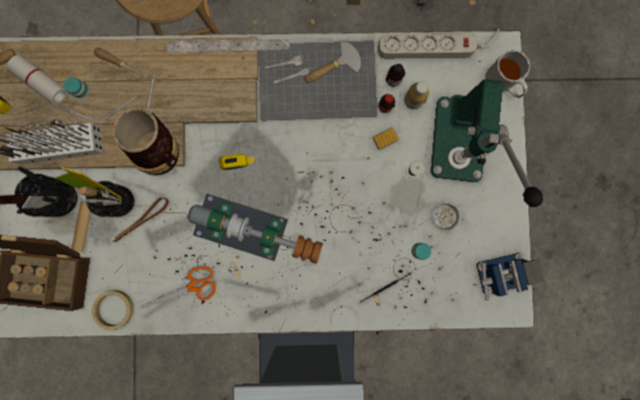

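The scene view shows the burnisher with its end cap at about (215,255) and its wooden head at (342,229). The tape measure is at (213,224), the spool at (378,157) and the jar at (438,199). In the top view the head is at (308,249), the end cap at (203,216), the tape at (236,161), the spool at (417,168) and the jar at (421,251). Next I'll measure these positions.

```bash
cat > h.py <<'E'
import numpy as np,cv2
from plant import telemetry,get_image,calibration,robot,outline_of
def K(c): 
    f=200/np.tan(np.radians(c["vfov"]/2)); return f
def proj(c,P):
    P=np.atleast_2d(P);T=np.linalg.inv(c["pose"]);p=P@T[:3,:3].T+T[:3,3];f=K(c)
    return np.c_[c["cx"]+f*p[:,0]/-p[:,2], c["cy"]-f*p[:,1]/-p[:,2]]
def ray(c,px):
    f=K(c);d=np.array([(px[0]-c["cx"])/f,-(px[1]-c["cy"])/f,-1.]);d=c["pose"][:3,:3]@d
    return c["pose"][:3,3],d/np.linalg.norm(d)
def atz(c,px,z):
    o,d=ray(c,px);return o+d*(z-o[2])/d[2]
def tri(c1,p1,c2,p2):
    A=0;b=0;R=[ray(c1,p1),ray(c2,p2)]
    for o,d in R:
        M=np.eye(3)-np.outer(d,d);A=A+M;b=b+M@o
    X=np.linalg.solve(A,b);return X,[np.linalg.norm((np.eye(3)-np.outer(d,d))@(X-o)) for o,d in R]
E
python3 - <<'E'
from h import *
cs={n:calibration(n) for n in("scene","top")}
for n in cs: cs[n]["pose"]=np.array(cs[n]["pose"])
print("tcp",[proj(cs[n],[152,-632,218]) for n in cs])
for q in["burnisher","spindle","head_face","head_back","dye_jar","spool","tape_measure"]:
    pp=[]
    for n in cs:
        get_image(n) if q=="burnisher" else 0
        r=outline_of(q,n)
        for d in r[:2]:
            m=d["mask"];ys,xs=np.nonzero(m);print(q,n,round(d["p"],2),np.round(d["position"],1),m.sum(),(xs.min(),xs.max(),ys.min(),ys.max()) if len(xs) else 0)
        if r: pp.append((cs[n],r[0]["position"])); np.save(f"pics/{q}_{n}.npy",r[0]["mask"])
    if len(pp)==2: X,e=tri(*pp[0],*pp[1]);print("   tri",np.round(X,1),np.round(e,1))
print(telemetry.state()["clock"])
E
```

```text
tcp [array([[688.58876699, 147.95443932]]), array([[599.86997211, 408.24430487]])]
burnisher scene 0.8 [263.1 264.9] 7528 (np.int64(194), np.int64(358), np.int64(213), np.int64(308))
burnisher scene 0.39 [309.9 238. ] 1953 (np.int64(238), np.int64(358), np.int64(213), np.int64(263))
burnisher top 0.88 [247.7 224.7] 4693 (np.int64(187), np.int64(322), np.int64(194), np.int64(262))
   tri [548.  119.6  14.6] [1.1 1.1]
spindle scene 0.72 [310.7 236.1] 1898 (np.int64(237), np.int64(358), np.int64(213), np.int64(263))
spindle top 0.88 [282.4 238.5] 1178 (np.int64(224), np.int64(321), np.int64(214), np.int64(262))
   tri [511.1  27.3  73.7] [1.4 1.4]
head_face scene 0.96 [314.4 232.8] 1754 (np.int64(237), np.int64(358), np.int64(214), np.int64(262))
head_back scene 0.79 [309.7 238.1] 1880 (np.int64(238), np.int64(358), np.int64(212), np.int64(262))
head_back top 0.75 [283.6 240.5] 1186 (np.int64(222), np.int64(321), np.int64(214), np.int64(261))
head_back top 0.44 [415.9 168.4] 226 (np.int64(406), np.int64(423), np.int64(160), np.int64(177))
   tri [508.4  27.6  70.1] [2.1 2.1]
dye_jar scene 0.92 [439.1 201.2] 428 (np.int64(427), np.int64(447), np.int64(188), np.int64(213))
dye_jar top 0.76 [421.7 250. ] 280 (np.int64(411), np.int64(430), np.int64(242), np.int64(259))
dye_jar top 0.69 [418.4 168.3] 228 (np.int64(405), np.int64(423), np.int64(160), np.int64(177))
   tri [ 476.3 -313.7   15.9] [0.8 0.8]
spool scene 0.74 [381.8 156.1] 332 (np.int64(371), np.int64(385), np.int64(142), np.int64(171))
spool top 0.64 [414.6 170.8] 278 (np.int64(404), np.int64(424), np.int64(160), np.int64(177))
   tri [ 670.4 -300.    38. ] [3.4 3.4]
tape_measure top 0.62 [233.2 158. ] 489 (np.int64(218), np.int64(254), np.int64(152), np.int64(169))
0.9
```

Run:
```python
from h import *
a=cv2.imread("pics/scene0.png")[185:315,185:375];b=cv2.imread("pics/top0.png")[145:275,175:335]
cv2.imwrite("pics/za.png",cv2.resize(a,None,fx=4,fy=4,interpolation=2));cv2.imwrite("pics/zb.png",cv2.resize(b,None,fx=4.5,fy=4.5,interpolation=2))
```

```text
(no output)
```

View pics/za.png

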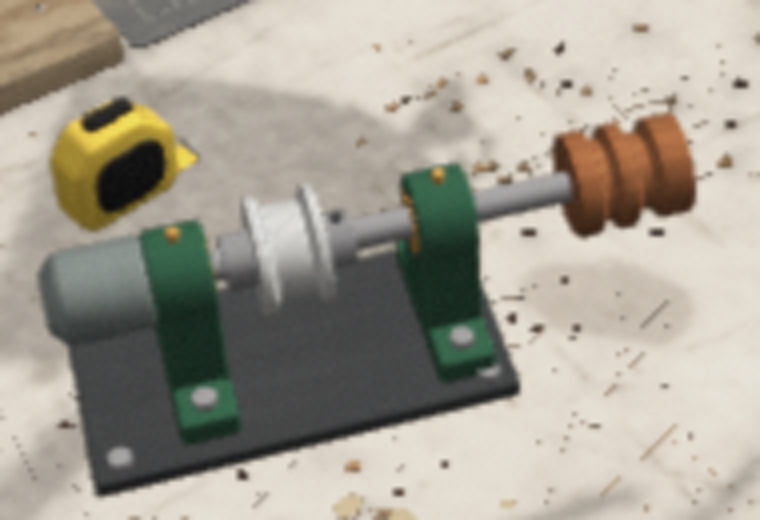

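View pics/zb.png

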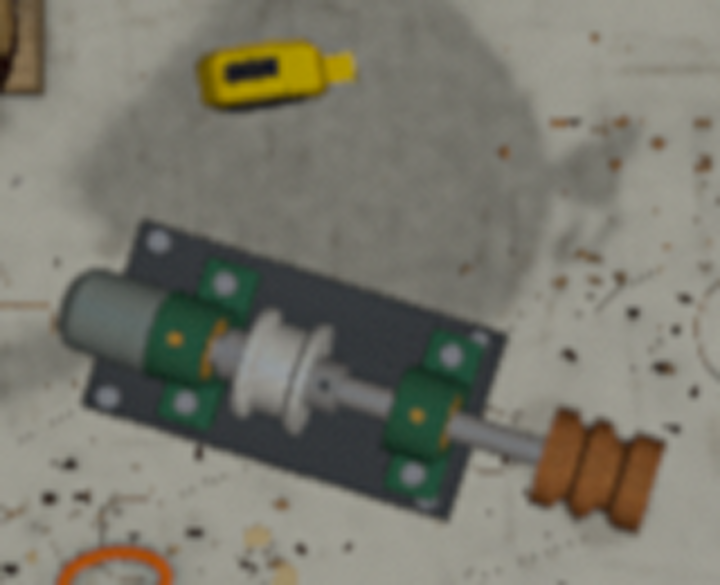

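Run:
```python
from h import *
from scipy.optimize import least_squares
ct,cs=calibration("top"),calibration("scene")
for c in(ct,cs): c["pose"]=np.array(c["pose"])
T=lambda u,v:np.array([(u+.5)/4.5+175-.5,(v+.5)/4.5+145-.5]); S=lambda u,v:np.array([(u+.5)/4+185-.5,(v+.5)/4+185-.5])
top=np.array([T(145,220),T(507,337),T(447,520),T(83,405)])
W=np.array([atz(ct,p,12) for p in top]);print(W.round(1))
for i in range(4): print(np.linalg.norm(W[i]-W[(i+1)%4]).round(1))
for p in [S(518,388),S(98,485)]: print("scene corner",atz(cs,p,12).round(1))
print("oil caps top",atz(ct,T(175,338),109).round(1),atz(ct,T(417,415),109).round(1),"scene",atz(cs,S(173,233),109).round(1),atz(cs,S(438,173),109).round(1))
d=(W[0]+W[3]-W[1]-W[2]);yaw=np.arctan2(-d[0],d[1]);print("yaw",yaw,"centre",W.mean(0).round(1))
cap=[(atz(ct,T(175,338),109)+atz(cs,S(173,233),109))/2,(atz(ct,T(417,415),109)+atz(cs,S(438,173),109))/2]
e=cap[0]-cap[1];print("caps sep",np.linalg.norm(e),"yaw",np.arctan2(-e[0],e[1]),"mid",(cap[0]+cap[1])/2)
# head back & face: on the axis
print("head back top edge(z~85 silhouettes) ",((atz(ct,T(565,410),85)+atz(ct,T(532,500),85))/2).round(1),"face",((atz(ct,T(663,440),85)+atz(ct,T(636,530),85))/2).round(1))
```

```text
[[627.3 220.6  12. ]
 [558.7  20.2  12. ]
 [458.3  54.6  12. ]
 [525.3 254.9  12. ]]
211.8
106.1
211.2
107.6
scene corner [452.3  59.9  12. ]
scene corner [521.8 257.1  12. ]
oil caps top [558.3 184.1 109. ] [516.6  60.6 109. ] scene [558.8 183.5 109. ] [518.5  59.2 109. ]
yaw -0.3262864020347445 centre [542.4 137.6  12. ]
caps sep 130.5244158491045 yaw -0.31898984695894467 mid [538.04532191 121.83478022 109.        ]
head back top edge(z~85 silhouettes)  [494.5  -5.3  85. ] face [478.  -57.8  85. ]
```

```bash
cat >> h.py <<'E'
from scipy.spatial.transform import Rotation as Ro
YAW=-0.322;O=np.array([533.3,107.3])
AX=np.array([-np.sin(YAW),np.cos(YAW),0])
def plan(P,sgn=None,clock=True):
    s=telemetry.state();R=Ro.from_euler('xyz',s["eef_rot"]).as_matrix()
    best=None
    for g in((1,-1) if sgn is None else (sgn,)):
        y=g*np.array([AX[1],-AX[0],0]);x=np.array([0,0,-1.]);G=np.c_[x,y,np.cross(x,y)]
        rv=Ro.from_matrix(R.T@G).as_rotvec(degrees=True)
        if best is None or np.linalg.norm(rv)<np.linalg.norm(best[1]): best=(g,rv)
    d=R.T@(np.array(P)-s["eef_pos"])
    print("clock",round(s["clock"],2),"eef",np.round(s["eef_pos"],1),"toolaxes",R.round(2).tolist())
    print("shift",d.round(1),"turn",best[1].round(1),"sign",best[0]); print("q",np.round(s["joint_pos"],2),"F",np.round(s["force"],1),"gap",round(s["finger_gap"],3))
def onaxis(y,z): return np.r_[O+y*AX[:2],z]
E
python3 - <<'E'
from h import *
plan(onaxis(-148,200))
E
```

```text
clock 0.9 eef [ 151.9 -632.   218.7] toolaxes [[0.0, 0.23, -0.97], [0.0, -0.97, -0.23], [-1.0, -0.0, -0.0]]
shift [  18.7 -504.1 -465.3] turn [-58.  -0.  -0.] sign 1
q [ 1.31  0.61 -0.01  1.42  0.01  1.1  -0.04] F [-0.4  0.4 -0. ] gap 1.002
```

Call:
servo_tool --moves '[[[0, -32, -29, -4, 0, 0, 0], [0, -63, -58, -7, 0, 0, 0], [0, -95, -87, -11, 0, 0, 0], [0, -126, -116, -15, 0, 0, 0], [0, -158, -145, -18, 0, 0, 0], [0, -189, -175, -22, 0, 0, 0], [0, -221, -204, -26, 0, 0, 0], [0, -252, -233, -29, 0, 0, 0]]]'

```text
clock: 1.7
eef_pos: [320.3, -331.0, 219.0]
eef_rot: [1.656, 1.57, -0.741]
force: [-0.1, 0.5, 0.3]
finger_gap: 1.002
```

Run:
```python
from h import *
plan(onaxis(-148,200))
```

```text
clock 1.7 eef [ 320.3 -331.   219. ] toolaxes [[0.0, 0.68, -0.74], [-0.0, -0.74, -0.68], [-1.0, 0.0, -0.0]]
shift [  19.  -106.6 -324.1] turn [-28.9   0.   -0.1] sign 1
q [ 0.91  0.33 -0.2   1.94  0.09  0.88 -0.17] F [-0.1  0.5  0.3] gap 1.002
```

Call:
servo_tool --moves '[[[0, -13, -41, -4, 0, 0, 0], [0, -27, -81, -8, 0, 0, 0], [0, -40, -122, -12, 0, 0, 0], [0, -53, -162, -16, 0, 0, 0], [5, -67, -203, -20, 0, 0, 0], [10, -80, -243, -24, 0, 0, 0], [15, -93, -284, -28, 0, 0, 0], [19, -107, -324, -28.9, 0, 0, 0]]]'

```text
clock: 2.5
eef_pos: [487.0, -33.4, 199.7]
eef_rot: [1.691, 1.57, -0.203]
force: [0.3, 0.0, 0.7]
finger_gap: 0.998
```

Run:
```python
from h import *
plan(onaxis(-148,200))
im=get_image("wrist");c=calibration("wrist");cv2.imwrite("pics/w1.png",im);print(c["vfov"],c["cx"],c["cy"],np.round(c["pose"],3).tolist())
cv2.imwrite("pics/s1.png",get_image("scene"));cv2.imwrite("pics/t1.png",get_image("top"))
for q in("head_back","head_face","burnisher"):
    for d in outline_of(q,"wrist")[:1]: print(q,d["p"],d["position"],d["mask"].sum())
```

```text
clock 2.5 eef [487.  -33.4 199.7] toolaxes [[0.0, 0.95, -0.32], [-0.0, -0.32, -0.95], [-1.0, 0.0, -0.0]]
shift [-0.3 -0.6 -0.1] turn [-0.1 -0.  -0. ] sign 1
q [ 0.31  0.41 -0.41  1.9   0.21  0.87 -0.52] F [0.3 0.  0.7] gap 0.998
65.70646984690485 322.5838224670124 197.39088757413248 [[0.951, 0.301, 0.067, 510.759], [-0.308, 0.925, 0.222, 36.782], [0.004, -0.231, 0.973, 367.208], [0.0, 0.0, 0.0, 1.0]]
head_back 0.84 [317.8, 163.7] 7379
head_face 0.84 [318.4, 160.3] 7258
burnisher 0.67 [318.7, 82.8] 15761
```

View pics/w1.png

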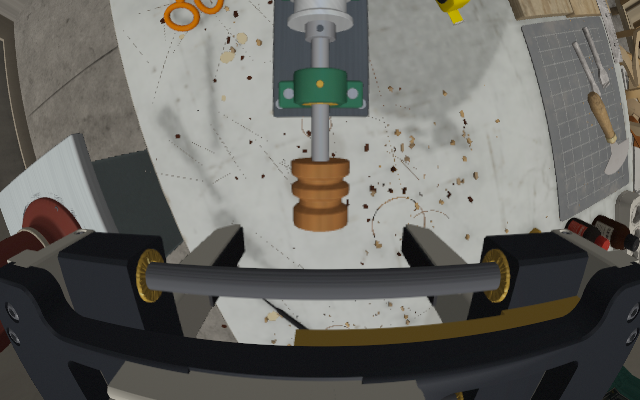

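View pics/s1.png

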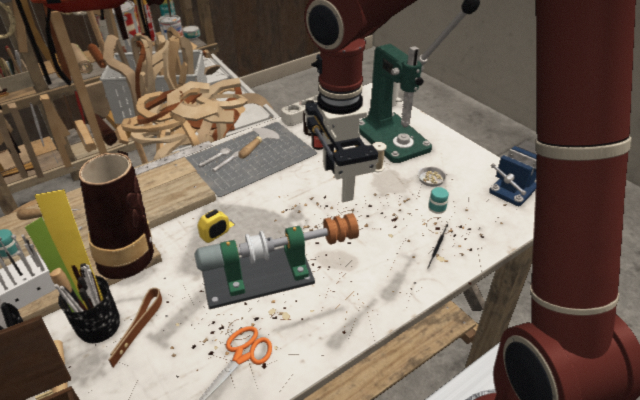

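The wrist view shows the head at columns 292–349 and rows 158–231, the shaft at column 320, and the front bearing's cap at (320,84). In the scene view the gripper hangs clear above the head. I'll check the axis with the wrist camera.

```bash
cat >> h.py <<'E'
def wproj(c,P):
    P=np.atleast_2d(P);T=np.linalg.inv(np.array(c["pose"]));p=P@T[:3,:3].T+T[:3,3];f=K(c)
    th=np.arctan2(np.hypot(p[:,0],p[:,1]),-p[:,2]);ph=np.hypot(p[:,0],p[:,1])+1e-9
    return np.c_[c["cx"]+f*th*p[:,0]/ph,c["cy"]-f*th*p[:,1]/ph]
def watz(c,px,z):
    f=K(c);u=np.array([px[0]-c["cx"],-(px[1]-c["cy"])]);r=np.linalg.norm(u);th=r/f
    d=np.r_[np.sin(th)*u/r,-np.cos(th)];P=np.array(c["pose"]);d=P[:3,:3]@d;o=P[:3,3];return o+d*(z-o[2])/d[2]
def loc(p): # burnisher-frame x,y
    q=p[:2]-O;return np.array([q@np.array([AX[1],-AX[0]]),q@AX[:2]])
E
python3 - <<'E'
from h import *
c=calibration("wrist");im=cv2.imread("pics/w1.png")
cap=watz(c,(320,84),109);print("cap",cap.round(1),loc(cap).round(1))
for px in[(320,157),(320,131),(320,48)]: p=watz(c,px,85);print("axis",px,p.round(1),loc(p).round(1))
for px in[(291,166),(349,166),(293,222),(348,222)]: p=watz(c,px,90);print("head edge",px,loc(p).round(1))
print("face top rim", loc(watz(c,(320,206),112)).round(1),"back top rim",loc(watz(c,(320,163),112)).round(1))
# overlay model for a few s
for s in(5,10,15):
    a=np.linspace(0,2*np.pi,60)
    for y,col in((-128+s,(0,255,255)),(-188+s,(255,255,0))):
        pts=[np.r_[onaxis(y,0)[:2]+27*np.cos(t)*np.array([AX[1],-AX[0]]),85+27*np.sin(t)] for t in a]
        uv=wproj(c,np.array(pts)); print(s,y,"rows",uv[:,1].min().round(1),uv[:,1].max().round(1),"cols",uv[:,0].min().round(1),uv[:,0].max().round(1))
z=im[60:250,240:400];cv2.imwrite("pics/zw1.png",cv2.resize(z,None,fx=3,fy=3,interpolation=2))
E
```

```text
cap [516.5  56.5 109. ] [  0.2 -53.5]
axis (320, 157) [495.9  -3.8  85. ] [  -0.3 -117.2]
axis (320, 131) [503.5  18.7  85. ] [ -0.2 -93.5]
axis (320, 48) [528.2  91.3  85. ] [  0.2 -16.7]
head edge (291, 166) [ -26.5 -124.6]
head edge (349, 166) [  25.8 -124.9]
head edge (293, 222) [ -26.2 -177.7]
head edge (348, 222) [  25.6 -178. ]
face top rim [  -0.4 -156. ] back top rim [  -0.2 -119.1]
5 -123 rows 159.7 167.6 cols 290.9 350.0
5 -183 rows 217.0 235.6 cols 292.7 349.0
10 -118 rows 154.7 161.6 cols 290.8 350.0
10 -178 rows 212.5 230.3 cols 292.6 349.1
15 -113 rows 149.8 155.6 cols 290.7 350.1
15 -173 rows 207.8 224.9 cols 292.4 349.2
```

View pics/zw1.png

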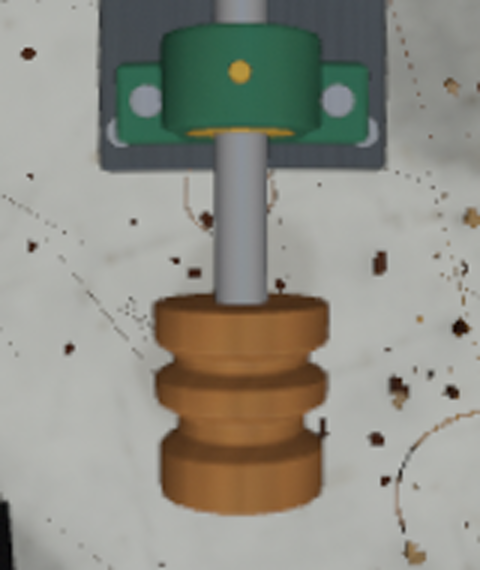

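Call:
servo_tool --moves '[[[35, 0, 0, 0, 0, 0, 0], [70, 0, 0, 0, 0, 0, 0], [105, 0, 0, 0, 0, 0, 0], [134, 0, 0, 0, 0, 0, 0], [134, 0, 0, 0, 0, 0, 0], [134, 0, 0, 0, 0, 0, 0.2], [134, 0, 0, 0, 0, 0, 0.3], [134, 0, 0, 0, 0, 0, 0.3]]]'

```text
clock: 3.6
eef_pos: [487.2, -35.1, 67.3]
eef_rot: [1.812, 1.567, -0.084]
force: [-0.8, -0.8, -0.1]
finger_gap: 0.789
```

Run:
```python
from h import *
plan(onaxis(-148,66))
im=get_image("wrist");cv2.imwrite("pics/w2.png",im)
```

```text
clock 3.6 eef [487.2 -35.1  67.3] toolaxes [[0.0, 0.95, -0.32], [-0.0, -0.32, -0.95], [-1.0, 0.0, -0.0]]
shift [ 1.3 -1.4 -1.6] turn [-0.2 -0.  -0.2] sign 1
q [ 0.23  0.61 -0.31  2.04  0.34  0.54 -0.64] F [-0.8 -0.8 -0.1] gap 0.789
```

View pics/w2.png

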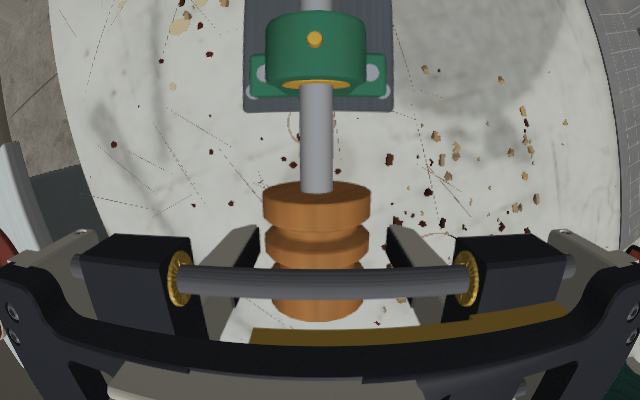

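The head sits centred between the fingers at about columns 265–370, roughly 1.5 mm to the left of the middle. I'll correct that and grip.

Call:
servo_tool --moves '[[[1, -1.4, 0, 0, 0, 0, 0.3], [1, -1.4, 0, 0, 0, 0, 0.35], [1, -1.4, 0, 0, 0, 0, 0.45], [1, -1.4, 0, 0, 0, 0, 0.6], [1, -1.4, 0, 0, 0, 0, 0.6], [1, -1.4, 0, 0, 0, 0, 0.6], [1, -1.4, 0, 0, 0, 0, 0.6], [1, -1.4, 0, 0, 0, 0, 0.6]]]'

```text
clock: 4.45
eef_pos: [484.3, -34.1, 64.8]
eef_rot: [-1.31, 1.57, 3.078]
force: [-1.7, 0.1, 5.3]
finger_gap: 0.573
```

Run:
```python
from h import *
plan(onaxis(-148,66))
```

```text
clock 4.45 eef [484.3 -34.1  64.8] toolaxes [[-0.0, 0.95, -0.32], [0.0, -0.32, -0.95], [-1.0, -0.0, 0.0]]
shift [-1.2  1.7 -1.7] turn [-0.1  0.   0. ] sign 1
q [ 0.23  0.61 -0.3   2.05  0.35  0.53 -0.65] F [-1.7  0.1  5.3] gap 0.573
```

Gripped, with the opening at 53 mm. Now I'll push in along tool −z.

Call:
servo_tool --moves '[[[0, 0, -1, 0, 0, 0, 0.6], [0, 0, -2, 0, 0, 0, 0.6], [0, 0, -3, 0, 0, 0, 0.6], [0, 0, -4, 0, 0, 0, 0.6], [0, 0, -5, 0, 0, 0, 0.6], [0, 0, -6, 0, 0, 0, 0.6], [0, 0, -6, 0, 0, 0, 0.6], [0, 0, -6, 0, 0, 0, 0.6]]]'

```text
clock: 5.25
eef_pos: [485.8, -29.7, 64.7]
eef_rot: [-0.49, 1.568, -2.386]
force: [-3.5, -2.0, 5.7]
finger_gap: 0.568
```

```bash
cat >> h.py <<'E'
def st():
    s=telemetry.state();p=loc(np.array(s["eef_pos"]));f=np.array(s["force"])
    print("clock",round(s["clock"],2),"loc",p.round(1),"z",round(s["eef_pos"][2],1),"F axis",round(f@AX,1),"F",f.round(1),"gap",round(s["finger_gap"],3))
E
python3 - <<'E'
from h import *
st()
E
```

```text
clock 5.25 loc [  -1.7 -145. ] z 64.7 F axis -2.9 F [-3.5 -2.   5.7] gap 0.568
```

Call:
servo_tool --moves '[[[0, 0, -1, 0, 0, 0, 0.6], [0, 0, -2, 0, 0, 0, 0.6], [0, 0, -3, 0, 0, 0, 0.6], [0, 0, -4, 0, 0, 0, 0.6], [0, 0, -5, 0, 0, 0, 0.6], [0, 0, -6, 0, 0, 0, 0.6], [0, 0, -6, 0, 0, 0, 0.6], [0, 0, -6, 0, 0, 0, 0.6]]]'

```text
clock: 6.05
eef_pos: [486.2, -28.3, 64.7]
eef_rot: [-0.267, 1.562, -2.165]
force: [-4.9, -8.5, 8.4]
finger_gap: 0.575
```

Run:
```python
from h import *
st()
```

```text
clock 6.05 loc [  -1.8 -143.5] z 64.7 F axis -9.6 F [-4.9 -8.5  8.4] gap 0.575
```

Call:
servo_tool --moves '[[[0, 0, -1, 0, 0, 0, 0.6], [0, 0, -2, 0, 0, 0, 0.6], [0, 0, -3, 0, 0, 0, 0.6], [0, 0, -4, 0, 0, 0, 0.6], [0, 0, -5, 0, 0, 0, 0.6], [0, 0, -6, 0, 0, 0, 0.6], [0, 0, -6, 0, 0, 0, 0.6], [0, 0, -6, 0, 0, 0, 0.6]]]'

```text
clock: 6.85
eef_pos: [486.2, -28.2, 64.7]
eef_rot: [-0.249, 1.553, -2.15]
force: [-7.2, -18.0, 11.9]
finger_gap: 0.573
```

Run:
```python
from h import *
st()
c=calibration("wrist");im=get_image("wrist");cv2.imwrite("pics/w3.png",im)
np.save("pics/w3pose.npy",c["pose"])
cv2.imwrite("pics/s3.png",cv2.resize(get_image("scene")[185:315,185:375],None,fx=4,fy=4,interpolation=2))
```

```text
clock 6.85 loc [  -1.8 -143.4] z 64.7 F axis -19.4 F [ -7.2 -18.   11.9] gap 0.573
```

View pics/w3.png

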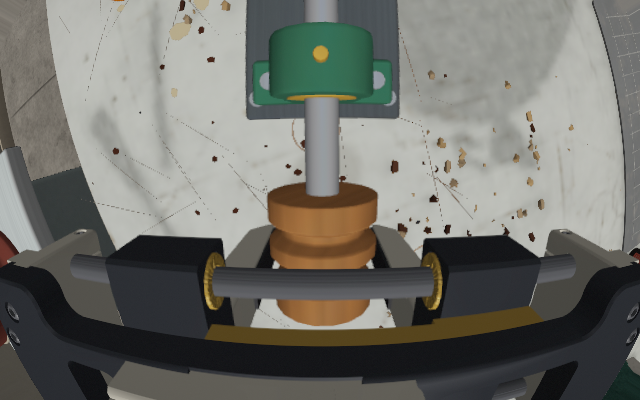

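View pics/s3.png

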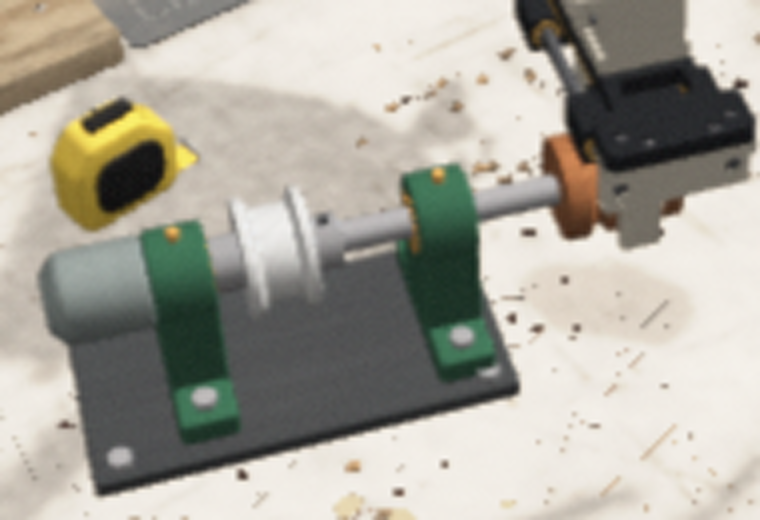

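The TCP stands still at −143.4 along the axis while the axial force rose from 10 to 19 N, so this is the inner stop. The pulley hub in the scene view at about (215–345, 250) touches the rear bearing. Now I'll draw the shaft out.

Call:
servo_tool --moves '[[[0, 0, 5, 0, 0, 0, 0.6], [0, 0, 10, 0, 0, 0, 0.6], [0, 0, 15, 0, 0, 0, 0.6], [0, 0, 20, 0, 0, 0, 0.6], [0, 0, 25, 0, 0, 0, 0.6], [0, 0, 30, 0, 0, 0, 0.6], [0, 0, 35, 0, 0, 0, 0.6], [0, 0, 39, 0, 0, 0, 0.6]]]'

```text
clock: 7.75
eef_pos: [477.7, -54.0, 64.7]
eef_rot: [-2.061, 1.57, 2.327]
force: [-1.7, 3.7, 4.0]
finger_gap: 0.576
```

Run:
```python
from h import *
st()
```

```text
clock 7.75 loc [  -1.7 -170.6] z 64.7 F axis 3.0 F [-1.7  3.7  4. ] gap 0.576
```

Call:
servo_tool --moves '[[[0, 0, 2, 0, 0, 0, 0.6], [0, 0, 4, 0, 0, 0, 0.6], [0, 0, 6, 0, 0, 0, 0.6], [0, 0, 8, 0, 0, 0, 0.6], [0, 0, 10, 0, 0, 0, 0.6], [0, 0, 12, 0, 0, 0, 0.6], [0, 0, 14, 0, 0, 0, 0.6], [0, 0, 15, 0, 0, 0, 0.6]]]'

```text
clock: 8.55
eef_pos: [475.0, -62.3, 64.7]
eef_rot: [3.028, 1.561, 1.135]
force: [1.9, 15.3, 0.8]
finger_gap: 0.576
```

Run:
```python
from h import *
st()
```

```text
clock 8.55 loc [  -1.7 -179.3] z 64.7 F axis 15.1 F [ 1.9 15.3  0.8] gap 0.576
```

Call:
servo_tool --moves '[[[0, 0, 1, 0, 0, 0, 0.6], [0, 0, 2, 0, 0, 0, 0.6], [0, 0, 3, 0, 0, 0, 0.6], [0, 0, 3, 0, 0, 0, 0.6], [0, 0, 3, 0, 0, 0, 0.6], [0, 0, 3, 0, 0, 0, 0.6], [0, 0, 3, 0, 0, 0, 0.6], [0, 0, 3, 0, 0, 0, 0.6]]]'

```text
clock: 9.35
eef_pos: [475.0, -62.4, 64.7]
eef_rot: [2.99, 1.558, 1.101]
force: [1.5, 17.6, -0.0]
finger_gap: 0.573
```

Run:
```python
from h import *
st()
cv2.imwrite("pics/s4.png",cv2.resize(get_image("scene")[185:315,185:375],None,fx=4,fy=4,interpolation=2))
```

```text
clock 9.35 loc [  -1.6 -179.4] z 64.7 F axis 17.2 F [ 1.5 17.6 -0. ] gap 0.573
```

View pics/s4.png

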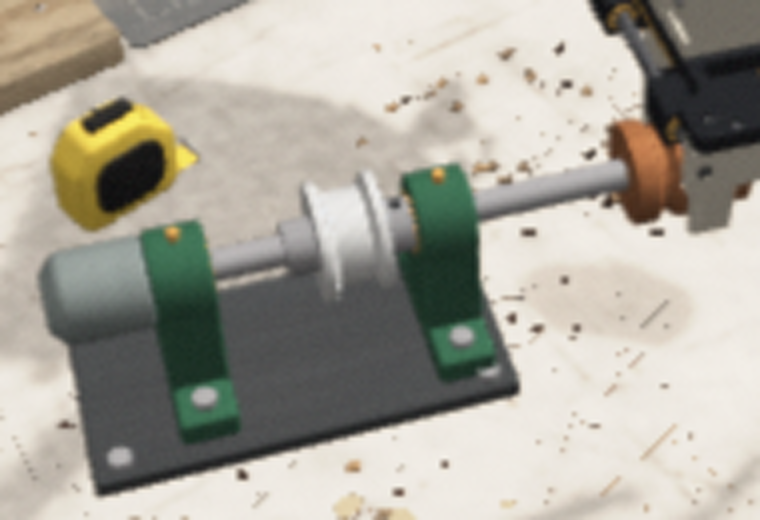

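The hub now meets the front bearing in the scene view. The TCP is at −179.4, which is 36.0 mm from the inner stop, with 17 N on the axis, so the outer stop is confirmed. The midpoint is at −161.4.

Call:
servo_tool --moves '[[[0, 0, -5, 0, 0, 0, 0.6], [0, 0, -9, 0, 0, 0, 0.6], [0, 0, -13, 0, 0, 0, 0.6], [0, 0, -17, 0, 0, 0, 0.6], [0, 0, -21, 0, 0, 0, 0.6], [0, 0, -25, 0, 0, 0, 0.6], [0, 0, -27, 0, 0, 0, 0.6], [0, 0, -27, 0, 0, 0, 0.6]]]'

```text
clock: 10.2
eef_pos: [479.7, -47.9, 64.7]
eef_rot: [-0.304, 1.566, -2.199]
force: [-4.0, 0.1, 6.5]
finger_gap: 0.573
```

Run:
```python
from h import *
st()
```

```text
clock 10.2 loc [  -1.8 -164.2] z 64.7 F axis -1.2 F [-4.   0.1  6.5] gap 0.573
```

Call:
servo_tool --moves '[[[0, 0, -1, 0, 0, 0, 0.6], [0, 0, -2, 0, 0, 0, 0.6], [0, 0, -3, 0, 0, 0, 0.6], [0, 0, -3, 0, 0, 0, 0.6], [0, 0, -3, 0, 0, 0, 0.6], [0, 0, -3, 0, 0, 0, 0.6], [0, 0, -3, 0, 0, 0, 0.6], [0, 0, -3, 0, 0, 0, 0.6]]]'

```text
clock: 11.0
eef_pos: [480.5, -45.5, 64.7]
eef_rot: [-0.293, 1.566, -2.188]
force: [-4.0, -0.8, 7.1]
finger_gap: 0.571
```

Run:
```python
from h import *
st()
```

```text
clock 11.0 loc [  -1.7 -161.6] z 64.7 F axis -2.1 F [-4.  -0.8  7.1] gap 0.571
```

Midway to within 0.2 mm. I'll release, keeping the arm still.

Call:
servo_tool --moves '[[[0, 0, 0, 0, 0, 0, 0.4], [0, 0, 0, 0, 0, 0, 0.3], [0, 0, 0, 0, 0, 0, 0.2], [0, 0, 0, 0, 0, 0, 0.1], [0, 0, 0, 0, 0, 0, 0.05], [0, 0, 0, 0, 0, 0, 0.05], [0, 0, 0, 0, 0, 0, 0.05], [0, 0, 0, 0, 0, 0, 0.05]]]'

```text
clock: 11.8
eef_pos: [481.9, -42.7, 64.7]
eef_rot: [2.482, 1.571, 0.587]
force: [0.0, -0.4, -0.3]
finger_gap: 0.948
```

Run:
```python
from h import *
st()
cv2.imwrite("pics/w5.png",get_image("wrist"))
```

```text
clock 11.8 loc [  -1.3 -158.6] z 64.7 F axis -0.4 F [ 0.  -0.4 -0.3] gap 0.948
```

View pics/w5.png

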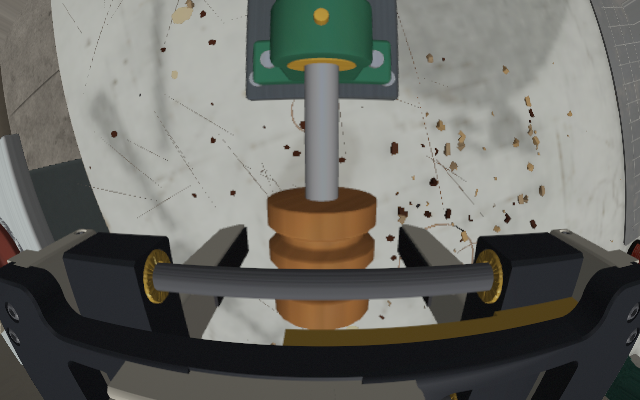

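The fingers are clear on both sides of the head, and the arm relaxed about 3 mm on release. I'll lift to the earlier hover height and check the shaft visually.

Call:
servo_tool --moves '[[[-15, 0, 0, 0, 0, 0, 0], [-35, 0, 0, 0, 0, 0, 0], [-60, 0, 0, 0, 0, 0, 0], [-85, 0, 0, 0, 0, 0, 0], [-110, 0, 0, 0, 0, 0, 0], [-135, 0, 0, 0, 0, 0, 0], [-135, 0, 0, 0, 0, 0, 0], [-135, 0, 0, 0, 0, 0, 0]]]'

```text
clock: 12.65
eef_pos: [481.7, -42.9, 199.8]
eef_rot: [1.37, 1.57, -0.525]
force: [-0.6, -0.1, -0.3]
finger_gap: 0.998
```

Run:
```python
from h import *
st()
c=calibration("wrist");im=get_image("wrist");cv2.imwrite("pics/w6.png",im)
cv2.imwrite("pics/s6.png",cv2.resize(get_image("scene")[185:315,185:375],None,fx=4,fy=4,interpolation=2))
cv2.imwrite("pics/zw6.png",cv2.resize(im[30:250,240:400],None,fx=2.7,fy=2.7,interpolation=2))
cv2.imwrite("pics/t6.png",get_image("top"))
cw=c
print(wproj(c,onaxis(-54,109)))
a=np.linspace(0,2*np.pi,90)
for s in(-6,-3,0,3,6):
    s_=s-3.5
    for y in (-128+s_,-188+s_):
        uv=wproj(c,np.array([np.r_[onaxis(y,0)[:2]+27*np.cos(t)*np.array([AX[1],-AX[0]]),85+27*np.sin(t)] for t in a]));print(s,round(y,1),"rows",uv[:,1].min().round(1),uv[:,1].max().round(1))
```

```text
clock 12.65 loc [  -1.4 -158.8] z 199.8 F axis -0.2 F [-0.6 -0.1 -0.3] gap 0.998
[[321.75230061  75.67831569]]
-6 -137.5 rows 166.6 175.8
-6 -197.5 rows 223.4 242.9
-3 -134.5 rows 163.6 172.3
-3 -194.5 rows 220.7 239.7
0 -131.5 rows 160.7 168.7
0 -191.5 rows 217.9 236.6
3 -128.5 rows 157.7 165.1
3 -188.5 rows 215.2 233.4
6 -125.5 rows 154.7 161.6
6 -185.5 rows 212.4 230.2
```

View pics/zw6.png

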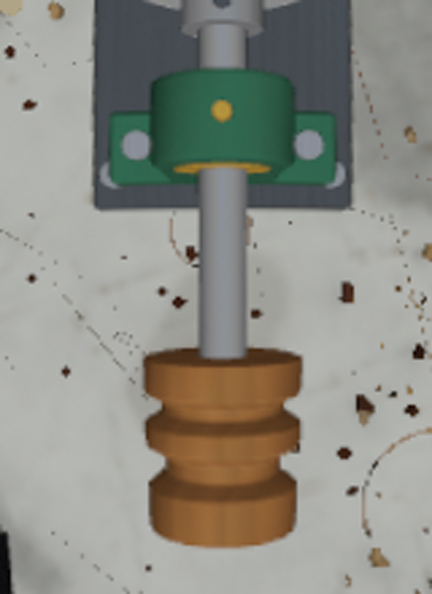

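View pics/s6.png

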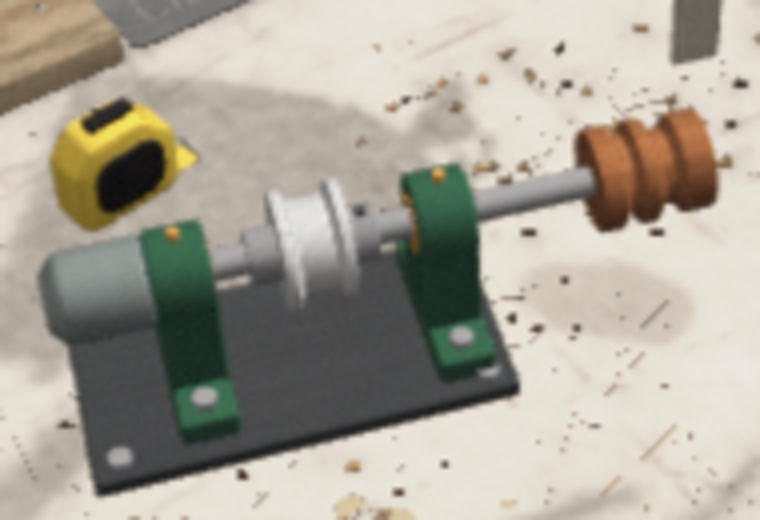

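View pics/t6.png

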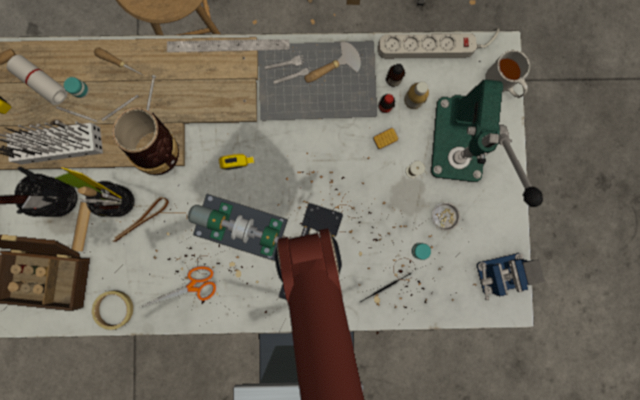

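The hover views show the shaft free and the pulley about central. In the scene zoom its left flange is at 268, against 232 fully in and 304 fully out. The bystanders look unmoved. I'll quantify this by template matching.

Run:
```python
from h import *
L={n:cv2.imread(f"pics/{n}.png") for n in("za","s3","s4","s6")}
def m(src,box,dst,win):
    x0,y0,x1,y1=box;t=L[src][y0:y1,x0:x1];a,b,c,d=win
    r=cv2.matchTemplate(L[dst][b:d,a:c],t,cv2.TM_CCOEFF_NORMED);_,v,_,p=cv2.minMaxLoc(r);return p[0]+a,p[1]+b,round(v,3)
# pulley template from s6
box=(262,175,362,312)
for n in L: print("pulley",n,m("s6",box,n,(200,150,420,330)))
box=(562,115,640,240)
for n in L: print("headback",n,m("s6",box,n,(520,100,740,260)))
cs={n:calibration(n) for n in("scene","top")}
a=cv2.imread("pics/top0.png");b=cv2.imread("pics/t6.png");sc0=cv2.imread("pics/scene0.png");get=get_image("scene");sc1=get
for nm,(A,B,x,y) in dict(jar=(a,b,421,251),spool=(a,b,417,168),tape=(a,b,236,161),tapeS=(sc0,sc1,213,224),jarS=(sc0,sc1,438,199)).items():
    t=A[y-14:y+14,x-20:x+20];r=cv2.matchTemplate(B[y-30:y+30,x-36:x+36],t,cv2.TM_CCOEFF_NORMED);_,v,_,p=cv2.minMaxLoc(r);print(nm,p[0]-16,p[1]-16,round(v,3))
```

```text
pulley za (238, 181, 0.996)
pulley s3 (225, 184, 0.995)
pulley s4 (298, 167, 0.996)
pulley s6 (262, 175, 1.0)
headback za (540, 120, 0.989)
headback s3 (528, 123, 0.813)
headback s4 (595, 108, 0.869)
headback s6 (562, 115, 1.0)
jar 0 0 0.999
spool 0 0 1.0
tape 0 0 0.996
tapeS 0 0 0.997
jarS 0 0 1.0
```

Run:
```python
from h import *
st(); print(robot.close_job())
```

```text
clock 12.85 loc [  -2.1 -159. ] z 198.5 F axis -0.8 F [-0.2 -0.7 -0.3] gap 1.0
the job is handed in; nothing more can be done
None
```

The end-float check is done: I gripped the wooden head, pushed the shaft in to its stop, drew it out to the other, and left it halfway. The job was handed in at 12.85 s.

- **Stops:** the tool stopped moving at −143.4 mm along the shaft axis with 19 N building up (in), and at −179.4 mm with 17 N (out). That is 36.0 mm of travel, which matches the expected ±18 mm.
- **Final position:** before I let go, the arm read 0.2 mm from midway. It sprang about 3 mm as the fingers opened, so I rechecked with the fixed scene camera. Comparing the pulley with its pictures at both stops puts the shaft at about −0.3 mm.
- **Clearance:** the gripper hung open about 200 mm above the bench, with no contact force beyond sensor noise.
- **Bystanders:** the jar, the spool and the tape measure show zero pixel shift between the first and last pictures.
- **Checks that disagreed:** the wrist camera's absolute estimate of the final position was less consistent, between −2 and +4 mm. Its sightings of the bearing cap differed by about 5 mm between views. I relied on the scene-camera comparison instead, and both are within the 5 mm tolerance.

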